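Clamp a watch case in the cam-lock holder

ROBOT

A 6-joint arm with a two-finger parallel gripper is mounted at the origin on the work surface. World frame = base frame: x ahead of the robot, y to its left, z up, the work surface at z = 0. Lengths are in m, angles in degrees, forces in N, time in s.
With the tool pointing down it reaches from about 0.375 to 0.925 m from the base axis. Payload 5.7 kg.
Tool frame: the origin (TCP) lies midway between the tips of the shut fingers; the grasp point (between the pads) lies 19 mm behind it; z points along the fingers, y is the line along which they close (so a half turn about z gives the same grasp; the last joint's range is limited). The gripper opens to 85 mm and grips with 20 to 120 N. Pads are 22 mm wide; open, the fingers measure 114 mm over their backs; the gripper's body (76 mm by 85 mm) begins 54 mm behind the grasp point. The pads swing forward as they close: fully open they stand 13 mm farther back than shut.
Start: joints at [-71.511, 20.558, 86.54, -0, 72.909, -6.595], TCP at [0.254, -0.543, 0.197] pointing down, gripper open.
Joint ranges: [-170.27, 170.27], [-57.76, 135], [12.27, 136.19], [-55.21, 235.2], [11.17, 155.16], [-170.74, 170.74]. Speed limits (degrees/s): [136.94, 136.94, 180, 180, 180, 180].

INTERFACE

Orientations are given as [roll, pitch, yaw] about the fixed x, y, z axes, in that order (R = Rz(yaw) Ry(pitch) Rx(roll)).
In Python, from workcell import * gives the robot as it stands.
- The arm moves only by the tool move_arm, never from a script. Its argument "targets" is a list of rows, each an object with "translation": the shift along the tool's x, y, z in cm, a list of three; "spin": the turn about the tool's z in degrees; "jaw": the closure, from 0 (fully open) to 1 (shut). A call has 1 to 12 rows; each row shifts and turns the commanded pose from where the row before left it, along the tool's axes as they then stand; what a row does not reach is not made up. A row lasts 1/8 s, in which the tool goes at most 62.5 mm and 10.7 degrees, less where a joint would pass 70% of its speed; a pose out of reach is approached as far as the arm can. A call with a gripper value outside its range is refused whole. The fingers move at their own pace and stop on an object; the grip force is fixed at half the most. Time passes only in rows, so rows that do not move let the fingers close. It gives the time, the measured TCP pose, the force, the opening and the grip force at its end, in the units of the state.
- read_state(): the state, without advancing time (a new reading comes with each control period).
- capture(name): name is "side" or "top" or "wrist"; returns a dict with "pixels" (384x512x3 uint8, blue, green, red), "mtx" (3x3 intrinsics, pixels), "R" (3x3) and "t" (3): a world point X has camera coordinates R X + t. Camera axes: x right, y down, z forward; pixel columns grow to the right and rows downward; lengths in m; the calibration is good to about 2 mm. A picture is of the moment at which its call begins. There is no depth.
- close_job(): hands the job in; it is judged then, once.
The state is a dict: "t": time; "joint_pos": joint angles; "joint_vel": joint speeds; "tau": joint torques, N m; "tool_pos": TCP position; "tool_rot": TCP orientation; "ft_force": force on the tool from outside, world axes, zero at the start; "ft_torque": the same for the moment, N m; "opening": finger opening in m; "grip_force": force on a finger pad.
Only numpy, scipy, OpenCV 4.12 (cv2) and the standard library are available. Lean on these libraries where they do the work, as an engineer would, in place of code of your own. Each camera call takes 0.05 s, during which the arm holds its last target. There are 200 camera calls.

TASK

The big watch case lies loose on the aluminium case holder. Flip the holder's steel cam lever up to free the sliding jaw, slide the jaw along the bed until the watch case is held snugly between the two jaws, then fold the lever fully down again to lock it. Leave the case lying flat between the jaws, let go, and do not disturb the other things on the bench.

Things in the scene. Friction and masses are not known exactly. Their poses are not given: they have to be found in the camera images.
- holder: Case holder, screwed to the bench: aluminium bed 220 x 100 x 20 mm with a fixed jaw (80 mm wide, top 55 mm above the bench) at its +x end and the sliding jaw towards -x. Origin: centre of the bed's underside, on the bench. x: along the bed towards the fixed jaw (the sliding jaw closes towards +x); y: across the bed, to the side over which the folded lever sticks out; z up.
- stop_face (a point): Centre of the fixed jaw's cork-lined clamping face, at x = 90 mm, y = 0, z = 38 mm in the holder's frame.
- jaw_face (a point): Centre of the sliding jaw's cork-lined clamping face (80 mm wide, top 56 mm above the bench), at x = -40 mm + jaw joint value, y = 0, z = 38 mm in the holder's frame. The jaw's aluminium carriage reaches 50 mm behind it.
- jaw (a joint): Travel of the sliding jaw in m along the holder's +x: 0 fully open (130 mm between the faces), larger as it closes. With the case held snugly between both faces it reads 0.060. Slides with about 2 N when the lever is up; the cam holds it against about 15 N when the lever is folded down.
- lever (a joint): Cam lever angle in rad: 0 folded down and locked (it sticks out over the holder's +y side, rising 8 degrees), grows as it is lifted; 1.43 upright, 1.8 at its stop, leaning back. Turns about an axis parallel to the holder's x, stays where left, rides on the sliding jaw. Frees the jaw above about 0.8.
- lever_pivot (a point): The lever's turning axis, on the sliding jaw: x = jaw_face - 29 mm, y = 28 mm, z = 39 mm in the holder's frame.
- lever_grip (a point): Point on the lever's centre line 85 mm from the pivot. The lever is a steel bar 14 mm wide (along the holder's x), 9 mm thick, reaching 115 mm from the pivot with a rounded end 20 mm thick.
- case: Big round steel watch case, 70 mm in diameter, 20 mm thick, white dial up, with a crown of 13 mm diameter sticking out 9 mm at its +y. Origin: centre of its underside, which lies on the bed 20 mm above the bench; z up. Loose, about 160 g.
- dish: Bystander: grey ceramic ring dish, 84 mm wide, 26 mm high. Origin: centre of its underside.
- driver: Bystander: screwdriver with yellow plastic handle, 150 mm long, lying on the bench along its x. Origin: middle of its underside.
- loupe: Bystander: steel watchmaker's loupe, 48 mm wide, 40 mm high, standing. Origin: centre of its underside.
There are look-alikes about, which are no part of the job. What is shaped like the case but purple or yellow is not meant.

How it is judged:
By the outcome, as a careful person would: the job done as asked, in the order asked, and still so for the second after the job is handed in, with the robot touching nothing.
It also fails if it takes over 40 s, if anything falls off the work surface, if the arm or the gripper's body presses on something with over 40 N, if the wrist force passes 120 N, or if a joint passes its speed limit or range.

## Working session

There is one attempt and no reset: what is moved stays moved. The work goes in short steps, Python scripts to look and compute and a tool call to move; the robot and the scene stay as the last step left them, time stands still between calls to the robot, and variables do not carry over. Pictures are saved under pics/ and viewed, at most 10 in all, crops included, and the job is handed in when it is done.

Besides the shell and the picture viewer there is one more tool, called after "Emit:" as a command line: name --argument value ..., lists and objects as JSON in quotes. move_arm: Moves the arm, as the interface text tells. Its arguments: {"type":"object","properties":{"targets":{"type":"array"}},"required":["targets"]}

```bash
mkdir -p pics; ls
python3 - <<'E'
from workcell import *
import cv2,numpy as np
s=read_state();print(s)
for n in("side","top"):
    c=capture(n);cv2.imwrite(f"pics/{n}0.png",c["pixels"]);print(n,c["mtx"],c["R"],c["t"],-c["R"].T@c["t"])
E
```

```text
pics
{'t': 0.0, 'joint_pos': array([-7.15080618e+01,  2.05986121e+01,  8.65995007e+01,  4.00841813e-04,
        7.29077752e+01, -6.59512855e+00]), 'joint_vel': array([ 0.04417629, -0.0762757 ,  0.00224802,  0.11018984,  0.00617833,
       -0.01466041]), 'tau': array([-1.42925899e-03, -5.27617836e+01, -2.78621399e+01, -3.63441750e-04,
        1.30487993e-02, -5.70291931e-06]), 'tool_pos': array([ 0.25415137, -0.5426923 ,  0.19574319]), 'tool_rot': array([-1.79894857e+02, -1.25419018e-02,  2.50869371e+01]), 'ft_force': array([ 0.71413998, -0.27477787, -0.29710486]), 'ft_torque': array([-0.00465088, -0.0145955 , -0.00150634]), 'grip_force': 0.0, 'opening': 0.08561027079571712}
side [[346.92692513   0.         256.32187091]
 [  0.         346.92692513 194.12304702]
 [  0.           0.           1.        ]] [[-0.99414655 -0.10738422  0.01188552]
 [-0.076869    0.62572453 -0.77624736]
 [ 0.07591966 -0.77261726 -0.6303164 ]] [0.60161699 0.06997617 0.683349  ] [0.55159483 0.5487856  0.47789437]
top [[351.92815188   0.         260.7194258 ]
 [  0.         351.92815188 187.81024308]
 [  0.           0.           1.        ]] [[-0.0271388  -0.9996215   0.00451041]
 [-0.99906434  0.02697113 -0.03380835]
 [ 0.0336739  -0.00542371 -0.99941816]] [0.06839185 0.5705733  0.73184344] [0.54725149 0.05694626 0.75039929]
```

View pics/side0.png

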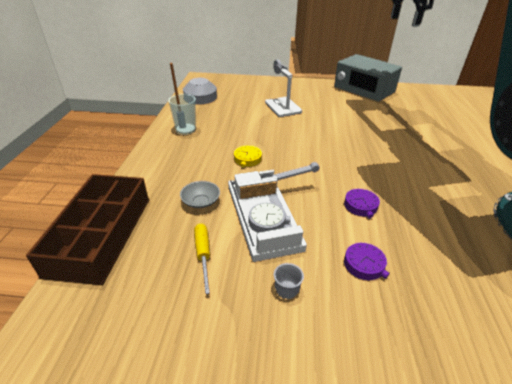

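View pics/top0.png

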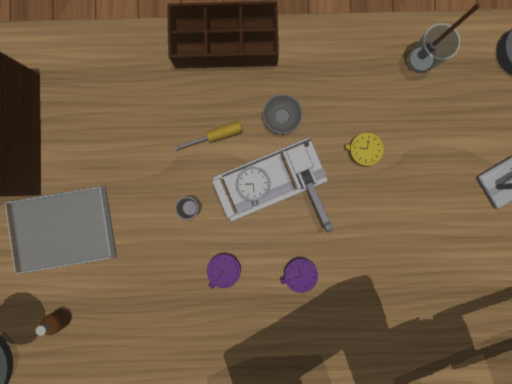

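The side view shows the holder at about (265,215), with the lever tip at (315,168). In the top view the bed centre is near (270,180), the fixed jaw is at the left (228,198), the sliding jaw is at the right (300,160), and the lever tip is at (327,226), towards the robot.

```bash
cat > h.py <<'E'
import cv2,numpy as np
from workcell import *
def ray(c,p,z):
    d=c["R"].T@np.linalg.solve(c["mtx"],np.array([p[0],p[1],1.])); o=-c["R"].T@c["t"]
    return o+d*(z-o[2])/d[2]
def proj(c,X):
    q=c["mtx"]@(c["R"]@np.array(X)+c["t"]); return q[:2]/q[2]
E
python3 - <<'E'
from h import *
c=capture("top");im=c["pixels"];hsv=cv2.cvtColor(im,cv2.COLOR_BGR2HSV)
m=((hsv[...,1]<45)&(hsv[...,2]>125)).astype(np.uint8)*255
m[:, :205]=0;m[:,335:]=0;m[:135]=0;m[225:]=0
m=cv2.morphologyEx(m,cv2.MORPH_CLOSE,np.ones((9,9)))
cs=max(cv2.findContours(m,0,1)[0],key=cv2.contourArea)
r=cv2.minAreaRect(cs);b=cv2.boxPoints(r);print(r,b)
for p in b: print(ray(c,p,.02))
a=im[130:240,205:345];a=cv2.resize(a,None,fx=5.5,fy=5.5,interpolation=cv2.INTER_CUBIC)
cv2.imwrite("pics/topc.png",a)
E
```

```text
((276.0697326660156, 196.00880432128906), (84.44764709472656, 107.71170043945312), 67.4569320678711) [[210.14124 177.65837]
 [309.62286 136.36409]
 [341.99823 214.35924]
 [242.5166  255.65352]]
[0.59578949 0.1574392  0.02      ]
[ 0.67656033 -0.05202207  0.02      ]
[ 0.51225254 -0.11399458  0.02      ]
[0.43290587 0.09431612 0.02      ]
```

View pics/topc.png

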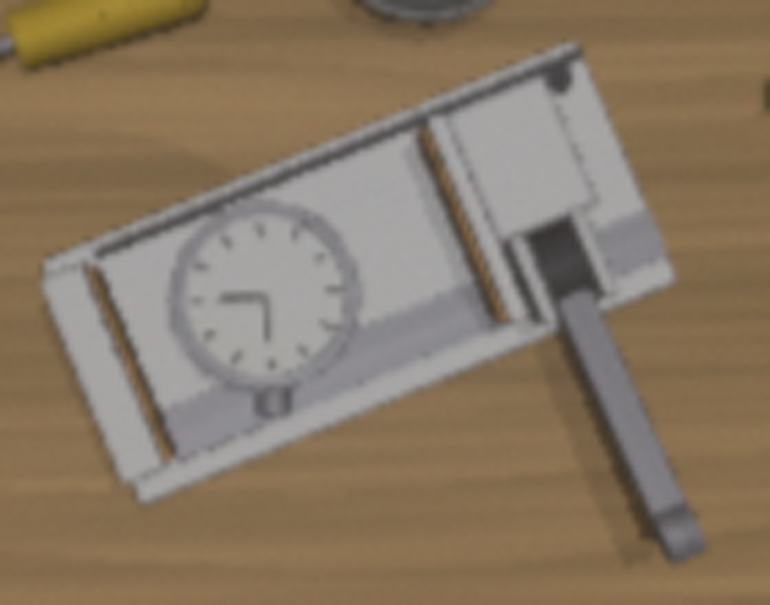

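Run:
```python
from h import *
c=capture("top")
P=dict(bTR=(580,45,.02),bBR=(675,277,.02),bBL=(145,502,.02),fT=(95,265,.055),fB=(172,456,.055),jT=(423,130,.056),jB=(499,322,.056),levtop=(572,297,.05),levend=(688,550,.055),dial=(263,296,.04),crown=(272,402,.03))
W={}
for k,(u,v,z) in P.items():
    W[k]=ray(c,((u+.0)/5.5+205,v/5.5+130),z);print(k,W[k].round(4))
ex=W['bBL']-W['bBR'];print(np.linalg.norm(ex),np.degrees(np.arctan2(ex[1],ex[0])))
ey=W['bBR']-W['bTR'];print(np.linalg.norm(ey),np.degrees(np.arctan2(ey[1],ey[0])))
print('jaw dir',[np.degrees(np.arctan2(*(W[a]-W[b])[[1,0]])) for a,b in(('fB','fT'),('jB','jT'))])
fm=(W['fT']+W['fB'])/2;jm=(W['jT']+W['jB'])/2;d=fm-jm;print(fm,jm,np.linalg.norm(d),np.degrees(np.arctan2(d[1],d[0])))
```

```text
bTR [ 0.6727 -0.0536  0.02  ]
bBR [ 0.5836 -0.0868  0.02  ]
bBL [0.5042 0.1156 0.02  ]
fT [0.5918 0.1287 0.055 ]
fB [0.5225 0.1027 0.055 ]
jT [0.6372 0.0094 0.056 ]
jB [ 0.5673 -0.0159  0.056 ]
levtop [ 0.5758 -0.0433  0.05  ]
levend [ 0.4838 -0.0812  0.055 ]
dial [0.5797 0.0688 0.04  ]
crown [0.5406 0.0667 0.03  ]
0.21734377854299128 111.41183221440158
0.09506512545566462 -159.61018143481934
jaw dir [np.float64(-159.4540204251532), np.float64(-160.12642336384874)]
[0.55713351 0.11568841 0.055     ] [ 0.60228425 -0.00326453  0.056     ] 0.12723753781026273 110.78516166962346
```

Emit:
move_arm --targets '[{"translation": [0,0,0],"spin": 4.3,"jaw": 0},{"translation": [2,-1.8,0],"spin": 0,"jaw": 0},{"translation": [4,-3.5,0],"spin": 0,"jaw": 0},{"translation": [4.3,-3.7,0],"spin": 0,"jaw": 0},{"translation": [4.3,-3.7,0],"spin": 0,"jaw": 0},{"translation": [4.3,-3.7,0],"spin": 0,"jaw": 0},{"translation": [4.3,-3.7,0],"spin": 0,"jaw": 0},{"translation": [4.3,-3.7,1],"spin": 0,"jaw": 0},{"translation": [4.3,-3.7,1],"spin": 0,"jaw": 0},{"translation": [4.3,-3.7,2],"spin": 0,"jaw": 0},{"translation": [4.3,-3.7,2],"spin": 0,"jaw": 0},{"translation": [0,0,0],"spin": 0,"jaw": 0}]'

```text
t: 1.7
tool_pos: [0.5074, -0.0689, 0.1351]
tool_rot: [-179.8, 0.1, 21.2]
ft_force: [-0.0, -0.5, 0.2]
opening: 0.0853
grip_force: 0.0
```

Run:
```python
from h import *
c=capture("wrist");s=read_state();print(s['t'],s['tool_pos'],s['tool_rot'],s['ft_force']);cv2.imwrite("pics/w1.png",c["pixels"]);print(-c["R"].T@c["t"])
O=np.array([.5885,.0325]);a=np.radians(110.8);ex=np.array([np.cos(a),np.sin(a)]);ey=np.array([-ex[1],ex[0]])
for x,y,z in((-69,112,51),(-69,112,55.5),(-69,142,65),(-69,28,39),(-40,0,56),(-40,40,56)):
    print((x,y,z),proj(c,[*(O+x/1e3*ex+y/1e3*ey),z/1e3]))
```

```text
1.75 [ 0.50723335 -0.07096186  0.13585549] [-1.79906196e+02  1.05203542e-01  2.10860488e+01] [-0.73665057 -0.55927438 -0.49397459]
[ 0.58313189 -0.04036732  0.31121922]
(-69, 112, 51) [260.92810296 184.84126978]
(-69, 112, 55.5) [260.9662443  186.33607343]
(-69, 142, 65) [260.71200264 221.41294185]
(-69, 28, 39) [261.79846855  87.5512568 ]
(-40, 0, 56) [225.14662723  49.05748227]
(-40, 40, 56) [226.47514517 102.54231713]
```

View pics/w1.png

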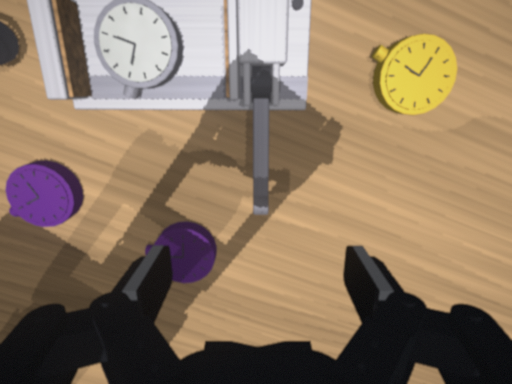

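The wrist view shows the lever at columns 253–268 and rows 98–213, pointing almost straight at the gripper. The fingers straddle column 259.

Run:
```python
from h import *
c=capture("wrist");s=read_state();im=c["pixels"];print(s['tool_pos'],s['tool_rot'])
hsv=cv2.cvtColor(im,cv2.COLOR_BGR2HSV)
for r,y in((130,65),(165,94),(190,114),(210,135)):
    k=np.where((hsv[r,230:300,1]<60))[0]+230
    w=ray(c,(k.mean(),r),.039+(y-28)*np.tan(np.radians(8))/1e3+.0045)
    a=np.radians(s['tool_rot'][2]);d=w-s['tool_pos']
    print(r,k.min(),k.max(),w,'tool x,y',d[0]*np.cos(a)+d[1]*np.sin(a),d[0]*np.sin(a)-d[1]*np.cos(a))
```

```text
[ 0.50730361 -0.07243744  0.1363924 ] [-1.79959707e+02  7.28609985e-02  2.09726298e+01]
130 250 266 [ 0.55283869 -0.05381582  0.04870001] tool x,y 0.04918353901853807 -0.0010899580566415996
165 250 266 [ 0.5246699  -0.06469983  0.0527757 ] tool x,y 0.01898525965513257 -0.0010092239082925333
190 251 265 [ 0.50374003 -0.07278676  0.05558651] tool x,y -0.003452526434755381 -0.0009493011181326047
210 251 265 [ 0.48674107 -0.07935507  0.05853787] tool x,y -0.021676269286407555 -0.0009004359587235283
```

Emit:
move_arm --targets '[{"translation": [0.3,-0.1,2],"spin": 0,"jaw": 0.4},{"translation": [0,0,3],"spin": 0,"jaw": 0.5},{"translation": [0,0,3],"spin": 0,"jaw": 0.6},{"translation": [0,0,2.3],"spin": 0,"jaw": 0.6},{"translation": [0,0,0],"spin": 0,"jaw": 0.6},{"translation": [0,0,0],"spin": 0,"jaw": 0.6}]'

```text
t: 2.55
tool_pos: [0.5111, -0.0726, 0.0347]
tool_rot: [180.0, -0.1, 20.7]
ft_force: [-0.2, 1.2, 0.1]
opening: 0.034
grip_force: 0.0
```

Run:
```python
from h import *
c=capture("wrist");s=read_state();im=c["pixels"];print(s['t'],s['tool_pos'],s['tool_rot'],s['opening'],s['ft_force'])
cv2.imwrite("pics/w2.png",im)
a=np.radians(s['tool_rot'][2]);w=np.array([.50374,-.072787]);d=w-s['tool_pos'][:2]
print(d[0]*np.cos(a)+d[1]*np.sin(a),d[0]*np.sin(a)-d[1]*np.cos(a))
```

```text
2.6 [ 0.5114333  -0.07257202  0.03487242] [ 1.79931116e+02 -9.31753260e-02  2.07380797e+01] 0.03430757417369733 [ 0.10422772 -0.31097278  0.13077912]
-0.007270961994095186 -0.00252311782582757
```

View pics/w2.png

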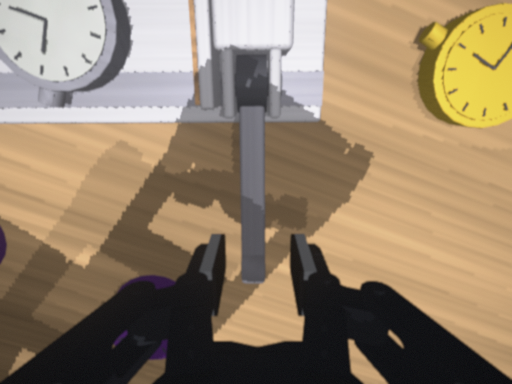

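The lever is centred at column 253 and the fingertips at 258, so I need to shift about 2.5 mm along −y before closing.

Emit:
move_arm --targets '[{"translation": [0,-0.25,0.3],"spin": 0,"jaw": 0.6},{"translation": [0,0,0],"spin": 0,"jaw": 0.7},{"translation": [0,0,0],"spin": 0,"jaw": 0.8},{"translation": [0,0,0],"spin": 0,"jaw": 0.95},{"translation": [0,0,0],"spin": 0,"jaw": 1},{"translation": [0,0,0],"spin": 0,"jaw": 1}]'

```text
t: 3.35
tool_pos: [0.5098, -0.0694, 0.0306]
tool_rot: [-180.0, 0.0, 20.8]
ft_force: [-0.7, 0.0, 0.4]
opening: 0.0002
grip_force: 0.0
```

Run:
```python
from h import *
c=capture("wrist");t=capture("side");s=read_state();print(s['t'],s['tool_pos'],s['opening'],s['grip_force'])
a=cv2.resize(c["pixels"][:,100:412],None,fx=1.25,fy=1.25)
b=cv2.resize(t["pixels"][130:250,220:340],(480,480),interpolation=cv2.INTER_CUBIC)
cv2.imwrite("pics/w3.png",np.hstack([a[:480,:320+0] if 0 else cv2.resize(a,(320,394)),cv2.resize(b,(394,394))]))
```

```text
3.45 [ 0.50976399 -0.06937942  0.03059187] -9.371769490584554e-05 0.0
```

View pics/w3.png

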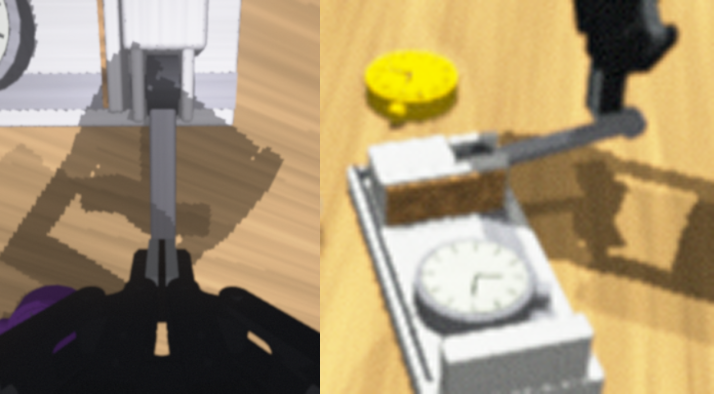

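Run:
```python
from h import *
s=read_state();p=s['tool_pos'];print(p)
for n in("side","wrist"):
    c=capture(n)
    for dz in(0,.019,.04): print(n,dz,proj(c,p+[0,0,dz]))
    O=np.array([.5885,.0325]);a=np.radians(110.8);ex=np.array([np.cos(a),np.sin(a)]);ey=np.array([-ex[1],ex[0]])
    for r in(60,85,115):
        X=[*(O-.069*ex+(.028+r/1e3*.99)*ey),.039+r/1e3*.139];print(r,np.round(X,4),proj(c,X))
    if n=="wrist":cv2.imwrite("pics/w4.png",cv2.resize(c["pixels"][180:360,160:360],(800,600) if 0 else (660,594),interpolation=cv2.INTER_CUBIC))
```

```text
[ 0.50976399 -0.06937942  0.03059187]
side 0 [303.40497015 177.44196944]
side 0.019 [304.2677006  170.29993878]
side 0.04 [305.254126   162.13391147]
60 [ 0.5313 -0.063   0.0473] [294.05389253 172.13755995]
85 [ 0.5082 -0.0718  0.0508] [305.07396455 169.23414466]
115 [ 0.4804 -0.0824  0.055 ] [318.18757183 165.77915382]
wrist 0 [257.26448304 223.45287879]
wrist 0.019 [257.22906361 237.10184321]
wrist 0.04 [257.18027671 255.90199944]
60 [ 0.5313 -0.063   0.0473] [260.25364017 199.66763585]
85 [ 0.5082 -0.0718  0.0508] [260.18781121 241.74510812]
115 [ 0.4804 -0.0824  0.055 ] [260.11304649 289.53426015]
```

View pics/w4.png

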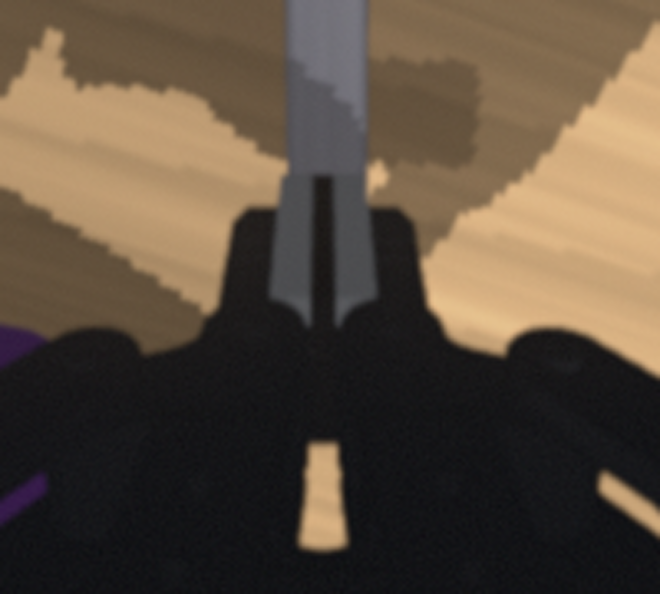

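The fingers shut with nothing between them. In both views their tips look as if they end above the lever, higher than the reported TCP suggests. I'll check the tip height numerically in the side view.

Emit:
move_arm --targets '[{"translation": [0,0,-2],"spin": 0,"jaw": 1},{"translation": [0,0,-2],"spin": 0,"jaw": 1},{"translation": [0,0,0],"spin": 0,"jaw": 1},{"translation": [0,0,0],"spin": 0,"jaw": 1}]'

```text
t: 4.05
tool_pos: [0.5094, -0.0693, 0.0701]
tool_rot: [-180.0, 0.0, 20.8]
ft_force: [0.1, 0.2, -1.2]
opening: -0.0005
grip_force: 0.0
```

Run:
```python
from h import *
s=read_state();p=s['tool_pos'];print(p,s['opening'],s['ft_force'])
c=capture("side");g=cv2.cvtColor(c["pixels"],cv2.COLOR_BGR2GRAY)
for dz in(0,.019,.04): print(dz,proj(c,p+[0,0,dz]))
print(g[135:180,296:316:2])
w=capture("wrist");print(proj(w,p));gw=cv2.cvtColor(w["pixels"],cv2.COLOR_BGR2GRAY);print(gw[200:290:3,246:270:2])
cv2.imwrite("pics/w5.png",np.hstack([cv2.resize(c["pixels"][110:210,250:350],(400,400),interpolation=2),cv2.resize(w["pixels"][180:280,210:310],(400,400),interpolation=2)]))
```

```text
[ 0.50942426 -0.06929162  0.07010688] -0.00047285825532742483 [ 0.05285958  0.17229028 -1.238029  ]
0 [305.39293636 162.36021842]
0.019 [306.318743   154.71891499]
0.04 [307.37853742 145.97172043]
[[205 207 210 203  83  78  39  21  20  14]
 [206 207 211 196  72  86  44  14  18  27]
 [208 210 213 195  66  85  38  18  21  36]
 [204 210 210 194  65  85  32  12  20  35]
 [204 208 211 191  60  83  36  20  17  41]
 [205 208 211 191  56  82  28  22  16  53]
 [202 210 211 181  55  80  29  19  16  53]
 [206 209 213 168  57  78  28  18  21  57]
 [206 207 213 166  61  75  22  18  21  74]
 [204 209 212 157  66  81  20  17  20  89]
 [205 209 211 146  72  75  20  18  19  99]
 [204 209 211 166  76  69  17  22  18 110]
 [204 210 210 197 104  67  23  32  37 137]
 [204 210 212 207 136  79  59  65  91 168]
 [204 213 210 207 177 116 120 123 149 192]
 [202 210 210 206 199 168 170 173 192 202]
 [207 212 211 209 208 200 200 194 195 201]
 [205 213 209 206 210 205 204 194 196 196]
 [206 212 209 203 209 204 204 198 192 199]
 [205 213 205 205 207 203 204 195 194 200]
 [209 213 209 204 208 203 203 196 195 197]

[... 1891 characters left out ...]
 78  56  30  30  40  73  78  77  79]
 [ 77  78  80  78  55  29  27  40  72  79  77  78]
 [ 78  77  77  78  53  28  29  38  72  78  77  77]
 [ 78  78  79  76  50  27  27  33  70  77  77  78]
 [ 77  77  77  77  49  26  24  31  71  78  77  77]
 [ 75  77  78  77  50  25  26  31  72  78  78  78]
 [ 77  77  77  75  46  27  24  31  69  77  77  78]
 [ 77  79  80  80  46  25  23  30  71  80  79  79]
 [ 42  65  84  88  51  27  24  32  78  89  74  52]
 [ 26  27  44  77  51  26  26  32  76  59  27  24]
 [ 23  23  24  48  41  23  25  28  54  29  24  26]
 [ 25  22  24  24  27  27  24  26  23  22  23  25]
 [ 25  21  23  20  23  22  25  23  24  24  22  23]
 [ 21  22  20  24  27  22  24  25  22  22  26  22]]
```

View pics/w5.png

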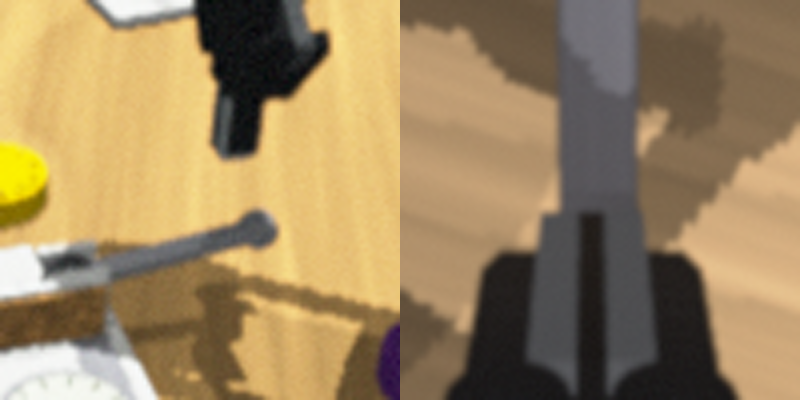

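The shut fingertips end at side-view row 148. That is about 35 mm above the reported TCP, so the real tips sit higher than the reading and closed above the lever. I'll open and go about 35 mm lower than first planned, stopping partway to check the force.

Emit:
move_arm --targets '[{"translation": [0,0.06,0],"spin": 0,"jaw": 0.6},{"translation": [0,0,0],"spin": 0,"jaw": 0.6},{"translation": [0,0,2],"spin": 0,"jaw": 0.6},{"translation": [0,0,2],"spin": 0,"jaw": 0.6},{"translation": [0,0,1.5],"spin": 0,"jaw": 0.6},{"translation": [0,0,1],"spin": 0,"jaw": 0.6},{"translation": [0,0,0.7],"spin": 0,"jaw": 0.6},{"translation": [0,0,0],"spin": 0,"jaw": 0.6},{"translation": [0,0,0],"spin": 0,"jaw": 0.75},{"translation": [0,0,0],"spin": 0,"jaw": 0.9},{"translation": [0,0,0],"spin": 0,"jaw": 1},{"translation": [0,0,0],"spin": 0,"jaw": 1}]'

```text
t: 5.65
tool_pos: [0.5104, -0.07, -0.0009]
tool_rot: [180.0, -0.0, 20.8]
ft_force: [-0.4, 1.1, 6.1]
opening: 0.0128
grip_force: 58.8
```

Emit:
move_arm --targets '[{"translation": [0.21,0,-1.0],"spin": 0,"jaw": 1},{"translation": [0.32,0,-0.98],"spin": 0,"jaw": 1},{"translation": [0.44,0,-0.92],"spin": 0,"jaw": 1},{"translation": [0.55,0,-0.87],"spin": 0,"jaw": 1},{"translation": [0,0,0],"spin": 0,"jaw": 1}]'

```text
t: 6.28
tool_pos: [0.5237, -0.0641, 0.037]
tool_rot: [-180.0, 0.1, 20.8]
ft_force: [-0.2, 0.5, -3.3]
opening: 0.0123
grip_force: 61.5
```

Emit:
move_arm --targets '[{"translation": [0.66,0,-0.79],"spin": 0,"jaw": 1},{"translation": [0.74,0,-0.7],"spin": 0,"jaw": 1},{"translation": [0.83,0,-0.61],"spin": 0,"jaw": 1},{"translation": [0.89,0,-0.51],"spin": 0,"jaw": 1},{"translation": [0.95,0,-0.39],"spin": 0,"jaw": 1},{"translation": [0.98,0,-0.28],"spin": 0,"jaw": 1},{"translation": [0,0,0],"spin": 0,"jaw": 1}]'

```text
t: 7.15
tool_pos: [0.5727, -0.046, 0.0694]
tool_rot: [180.0, -0.1, 20.8]
ft_force: [-1.4, 1.0, -10.1]
opening: 0.0126
grip_force: 58.6
```

Run:
```python
from h import *
s=read_state();print(s['tool_pos'],s['opening'],s['ft_force'])
c=capture("side");w=capture("top")
cv2.imwrite("pics/s6.png",np.hstack([cv2.resize(c["pixels"][100:260,210:340],(390,480),interpolation=2),cv2.resize(w["pixels"][130:240,215:305+20],(400,400),interpolation=2)[:480].copy() if 0 else cv2.resize(w["pixels"][120:240,210:310],(400,480),interpolation=2)]))
```

```text
[ 0.57269748 -0.04603572  0.06937642] 0.012577715569633685 [ -1.35494169   1.04622043 -10.10337628]
```

View pics/s6.png

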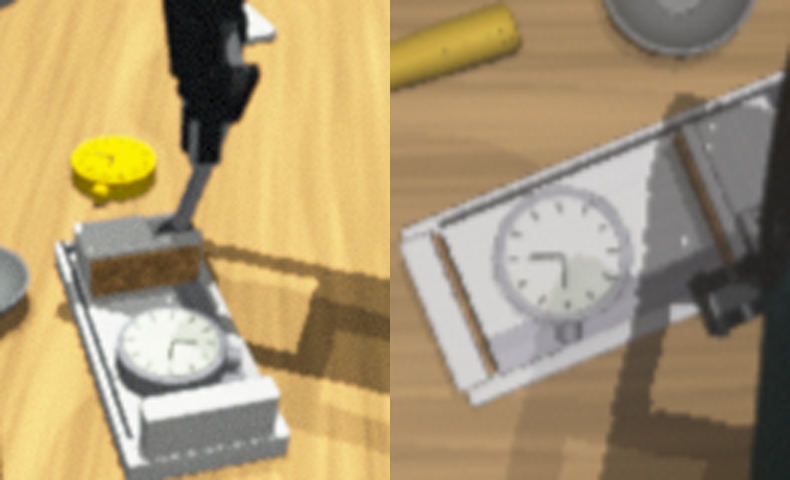

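The lever stands about 70° up and is held in the gripper. Now I slide it along tool −y, which is holder +x.

Emit:
move_arm --targets '[{"translation": [0,-0.3,0],"spin": 0,"jaw": 1},{"translation": [0,-0.7,0],"spin": 0,"jaw": 1},{"translation": [0,-1,0],"spin": 0,"jaw": 1},{"translation": [0,-1,0],"spin": 0,"jaw": 1},{"translation": [0,-0.6,0],"spin": 0,"jaw": 1},{"translation": [0,-0.5,0],"spin": 0,"jaw": 1},{"translation": [0,-0.4,0],"spin": 0,"jaw": 1},{"translation": [0,-0.4,0],"spin": 0,"jaw": 1},{"translation": [0,-0.4,0],"spin": 0,"jaw": 1},{"translation": [0,-0.3,0],"spin": 0,"jaw": 1},{"translation": [0,0,0],"spin": 0,"jaw": 1}]'

```text
t: 8.62
tool_pos: [0.552, 0.006, 0.0692]
tool_rot: [-180.0, -0.1, 20.8]
ft_force: [5.1, 1.1, -16.2]
opening: 0.0125
grip_force: 58.6
```

Emit:
move_arm --targets '[{"translation": [0,-0.2,0],"spin": 0,"jaw": 1},{"translation": [0,-0.1,0],"spin": 0,"jaw": 1},{"translation": [0,-0.1,0],"spin": 0,"jaw": 1},{"translation": [0,0,0],"spin": 0,"jaw": 1}]'

```text
t: 9.12
tool_pos: [0.5511, 0.0085, 0.0693]
tool_rot: [179.9, -0.1, 20.8]
ft_force: [5.2, -3.2, -16.8]
opening: 0.0126
grip_force: 58.6
```

Emit:
move_arm --targets '[{"translation": [0,-0.1,0],"spin": 0,"jaw": 1},{"translation": [0,-0.05,0],"spin": 0,"jaw": 1},{"translation": [0,0,0],"spin": 0,"jaw": 1},{"translation": [0,0,0],"spin": 0,"jaw": 1}]'

```text
t: 9.62
tool_pos: [0.551, 0.0086, 0.0693]
tool_rot: [179.8, -0.1, 20.8]
ft_force: [6.2, -8.3, -17.2]
opening: 0.0126
grip_force: 58.6
```

The force rose with almost no motion at about 59 mm, so the case is snug. Now I fold the lever down along the reverse arc.

Emit:
move_arm --targets '[{"translation": [-0.98,0,0.28],"spin": 0,"jaw": 1},{"translation": [-0.95,0,0.39],"spin": 0,"jaw": 1},{"translation": [-0.89,0,0.51],"spin": 0,"jaw": 1},{"translation": [-0.83,0,0.61],"spin": 0,"jaw": 1},{"translation": [-0.74,0,0.7],"spin": 0,"jaw": 1},{"translation": [-0.66,0,0.79],"spin": 0,"jaw": 1},{"translation": [0,0,0],"spin": 0,"jaw": 1}]'

```text
t: 10.5
tool_pos: [0.5057, -0.0088, 0.0394]
tool_rot: [179.7, -0.3, 20.8]
ft_force: [-0.6, -5.7, 7.1]
opening: 0.0128
grip_force: 64.6
```

Emit:
move_arm --targets '[{"translation": [-0.55,0,0.87],"spin": 0,"jaw": 1},{"translation": [-0.44,0,0.92],"spin": 0,"jaw": 1},{"translation": [-0.32,0,0.98],"spin": 0,"jaw": 1},{"translation": [-0.21,0,1.0],"spin": 0,"jaw": 1},{"translation": [0,0,0.2],"spin": 0,"jaw": 1},{"translation": [0,0,0],"spin": 0,"jaw": 1}]'

```text
t: 11.25
tool_pos: [0.491, -0.0148, -0.0008]
tool_rot: [179.7, -0.2, 20.8]
ft_force: [-1.2, -9.5, 7.9]
opening: 0.0125
grip_force: 65.7
```

Emit:
move_arm --targets '[{"translation": [0,0,0.2],"spin": 0,"jaw": 1},{"translation": [0,0,0],"spin": 0,"jaw": 1},{"translation": [0,0,0],"spin": 0,"jaw": 1}]'

```text
t: 11.62
tool_pos: [0.4909, -0.0148, -0.0017]
tool_rot: [179.7, -0.2, 20.8]
ft_force: [-5.8, -10.9, 23.2]
opening: 0.0127
grip_force: 67.9
```

Emit:
move_arm --targets '[{"translation": [0,0.1,-0.2],"spin": 0,"jaw": 1},{"translation": [0,0,0],"spin": 0,"jaw": 0.8},{"translation": [0,0,0],"spin": 0,"jaw": 0.6},{"translation": [0,0,0],"spin": 0,"jaw": 0.6},{"translation": [0,0,-2],"spin": 0,"jaw": 0.6},{"translation": [0,0,-4],"spin": 0,"jaw": 0.6},{"translation": [0,0,-5],"spin": 0,"jaw": 0.6},{"translation": [-3,2,-4],"spin": 0,"jaw": 0.6},{"translation": [-4,4,0],"spin": 0,"jaw": 0.6},{"translation": [-4,5,0],"spin": 0,"jaw": 0.6},{"translation": [-3,5,0],"spin": 0,"jaw": 0.6},{"translation": [0,0,0],"spin": 0,"jaw": 0.6}]'

```text
t: 13.12
tool_pos: [0.4145, -0.2149, 0.1467]
tool_rot: [179.9, 0.0, 20.5]
ft_force: [1.0, -0.3, -0.2]
opening: 0.0339
grip_force: 0.0
```

Run:
```python
from h import *
s=read_state();print(s['t'],s['tool_pos'],s['opening'],s['ft_force'])
c=capture("side");w=capture("top")
cv2.imwrite("pics/s7.png",np.hstack([cv2.resize(c["pixels"][130:265,170:330],(400,338),interpolation=2),cv2.resize(w["pixels"][125:240,200:336],(400,338),interpolation=2)]))
```

```text
13.125 [ 0.41449754 -0.21491845  0.14665876] 0.03389784705085017 [ 0.95576455 -0.28170373 -0.21517002]
```

View pics/s7.png

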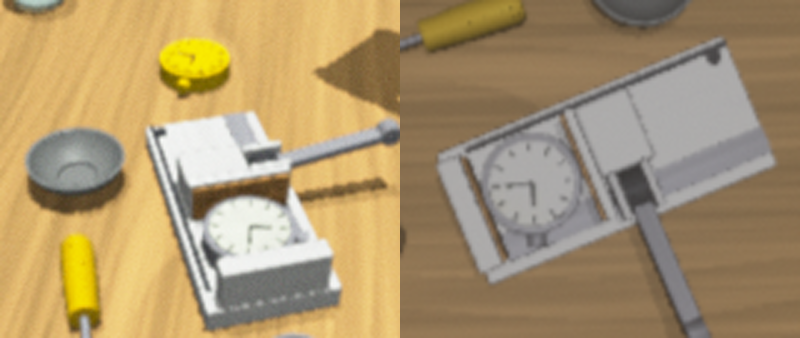

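The side view shows the lever folded down. In the top view the case lies flat between the two cork faces (crop columns about 485 and 590), and the bystanders are where they were. The arm is clear, so I'm handing in.

```bash
python3 -c "
from workcell import *
print(close_job())"
```

```text
the job is handed in; nothing more can be done
None
```

The job is handed in after about 13 s of arm time, verdict not shown: I lifted the lever, slid the jaw about 59 mm until the force showed it snug against the case, folded the lever down to its stop and let go, leaving the case flat and the other things unmoved in the last pictures.

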